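# Release a circuit board from a latched sloped holder

### The arm

A 6-joint arm with a two-finger parallel gripper is mounted at the origin on the work surface. World frame = base frame: x ahead of the robot, y to its left, z up, the work surface at z = 0. Lengths are in mm, angles in rad, forces in N, time in s.
With the tool pointing down it reaches from about 350 to 875 mm from the base axis. Payload 4.2 kg.
Tool frame: the origin (TCP) lies at the very end of the fingers, on their centre line; the grasp point (between the pads) lies 19 mm behind it; z points along the fingers, y is the direction in which the jaws open and shut (so a half turn about z gives the same grasp; the last joint's range is limited). The gripper opens to 85 mm and grips with 20 to 120 N. Pads are 22 mm wide; open, the fingers measure 114 mm over their backs; the gripper's body (76 mm by 85 mm) begins 54 mm behind the grasp point. The pads swing forward as they close: fully open they stand 13 mm farther back than shut.
Start: joints at [1.385, 0.385, 0.008, 0, -1.194, -0.259], TCP at [268.89, 564.179, 231.312] pointing down, gripper open.
Joint ranges: [-3.14, 3.14], [-1.21, 2.06], [-1.07, 1.41], [-3.16, 2.05], [-2.99, -0.16], [-3.1, 3.1]. Speed limits (rad/s): [2.79, 2.79, 3.14, 3.14, 3.14, 3.14].

### API

Orientations are given as a unit quaternion [x, y, z, w].
In Python, from bench import arm, optics, job gives the robot as it stands.
- The arm moves only by the tool send_rows, never from a script. Its argument "steps" is a list that holds one entry, the list of rows, each a list of 5 numbers: the shift along the tool's x, y, z in cm, then the turn about the tool's z in rad, then the opening, from 0 (shut) to 1 (fully open). A call has 1 to 10 rows; each row shifts and turns the pose as measured when the row begins, along the tool's axes as they then stand; what a row does not reach is not made up. A row lasts 1/12 s, in which the tool goes at most 41.7 mm and 7.16 degrees, less where a joint would pass 70% of its speed; a pose out of reach is approached as far as the arm can. A call with a gripper value outside its range is refused whole. The fingers move at their own pace and stop on an object; the grip force is fixed at half the most. Time passes only in rows, so rows that do not move let the fingers close. It gives the time, the measured TCP pose, the force and the opening at its end, in the units of the state.
- arm.read_state(): the state, without advancing time (a new reading comes with each control period).
- optics.get_image(name): name is "scene" or "top" or "wrist"; returns (picture, depth): 480x640x3 uint8, blue, green, red; 480x640 float32, mm along the optical axis (not along the pixel's ray), 0 where there is no reading.
- optics.get_calibration(name): a dict with "K" (3x3 intrinsics, pixels), "k1" (the pictures are not rectified: a ray, as slopes to the right and down, at radius r is drawn at 1 + k1 r^2 times it, then the intrinsics apply), "rvec" (rotation vector, rad) and "tvec" (3), from world to camera coordinates, as OpenCV has them; the wrist camera has in their place "hand_eye" (4x4, takes a point from camera to tool coordinates, whose origin is the TCP and whose axes are the flange's). Camera axes: x right, y down, z forward; pixel columns grow to the right and rows downward; lengths in mm; the calibration is good to about 2 mm. A picture is of the moment at which its call begins: read the wrist's pose just before it. get_calibration takes no time and is no camera call.
- job.job_done(): hands the job in, once; it reports no verdict.
The state is a dict: "clock": time; "joints": joint angles; "joint_vel": joint speeds; "joint_efforts": joint torques, N m; "position": TCP position; "ee_rot": TCP orientation; "contact_force": force on the tool from outside, world axes, zero at the start; "wrist_torque": the same for the moment, N m; "gripper_width": finger opening in mm.
Only numpy, scipy, OpenCV 4.12 (cv2) and the standard library are available. Lean on these libraries where they do the work, as an engineer would, in place of code of your own. Each camera call takes 0.05 s, during which the arm holds its last target. There are 200 camera calls.

### The job

The repaired circuit board is clamped on the sloped holder. Squeeze the orange latch tab on the sliding jaw's grip, slide the jaw up the slope to the next detent only and let the tab spring back so that the jaw locks there; then lift the board out by its heatsink and set it down flat, heatsink up, inside the blue tray before letting go of it. Leave the jaw locked at that detent and do not shift the other things on the bench.

Things in the scene. Friction and masses are not known exactly. Their poses are not given: they have to be found in the camera images.
- holder: Fixed board holder, 250 x 130 mm on the bench, 180 mm high: blue frame with an aluminium panel, 112 mm wide, sloping up at 30 degrees to the robot's left (within 15 degrees). Origin: centre of its footprint on the bench; x uphill, z up. Up the slope is (0.866, 0, 0.5) in this frame; off the panel is (-0.5, 0, 0.866).
- ledge (a point): On the holder's panel surface, at the foot of the slope, in the middle of the black ledge (14 mm high) that the board's lower edge rests against. Axes as the holder's. Two steel guide rails and a toothed rack run up the panel from 115 mm above the ledge; they carry the jaw.
- jaw (a joint): Slide of the steel jaw, m, growing up the slope. Detents at 0 (as found), 0.030 (the next) and 0.060, each with up to 3 mm play either way; end stops -0.003 and 0.063. Locked (downhill up to 25 N) unless the tab is pressed 0.2 rad or more; then it slides with about 3 N friction and stays where left. Let go between detents, the tooth rides on the rack and drops in at the next one the jaw is pushed to.
- tab (a joint): Turn of the orange spring latch tab, rad: 0 = released, tooth down in the rack; 0.26 = fully pressed, at its stop. Springs back by itself. Pressing it at grip height takes about 3 N at first and 8 N fully.
- jaw_grip (a point): Grip point of the jaw, moving with it, 45 mm off the panel. Axes: x up the slope, y level across the jaw, z off the panel. Black fixed post: outer (downhill) face at x = -18 mm, 50 mm wide along y, top 21 mm above this point. To squeeze, close two fingers along x on post and tab, tool square to the panel (tilted 30 degrees), until 36 mm apart.
- tab_top (a point): On the outer (uphill) face of the orange tab, near its top edge, moving with it. The tab is 44 mm wide along y and its top edge 19 mm higher off the panel than jaw_grip. At jaw_grip's height its outer face lies 18 mm uphill of jaw_grip when fully pressed (upright), 27 mm when released (leaning out).
- jaw_lip (a point): Top of the jaw's lip, middle of its downhill edge, 16 mm off the panel; axes as jaw_grip. The lip covers the board's upper 6 mm with the jaw at 0 and clears it by about 24 mm at 0.030. The jaw's plate behind it is as high; uphill of the tab its tail stays below 25 mm off the panel.
- board: Loose green circuit board on a rigid carrier, 110 (x, up the slope) x 90 (y) x 8 mm, about 0.3 kg, with a finned aluminium heatsink on its middle, 34 (x) x 56 (y) mm, from 8 to 48 mm above the underside; other components reach 16 mm. Origin: centre of the underside; z off the heatsink side. It lies loose on the panel against the ledge, its upper edge under the jaw's lip.
- tray: Fixed open blue tray, outside 175 (x) x 155 (y) mm, wall 4 mm thick and 28 mm high, floor 4 mm thick. Origin: centre of its underside, z up.
- tray_in (a point): Centre of the tray's inner floor, on its upper surface, axes as the tray's. The board belongs flat on this floor.
- spool: Bystander: blue wire spool, 52 mm across, 42 mm high; origin under its centre.
- driver: Bystander: red screwdriver lying on the bench; origin under its middle.
- tape: Bystander: yellow tape roll, 80 mm across, 24 mm high; origin under its centre.
- mug: Bystander: white mug, 80 mm across, 95 mm high; origin under its centre.
- flask: Bystander: white plastic bottle, 60 mm across, 130 mm high; origin under its centre.
- meter: Bystander: red hand multimeter lying flat, 170 x 85 x 44 mm; origin under its centre.
- cutters: Bystander: green-handled side cutters lying flat, about 150 mm long; origin near the pivot end, on the bench.
Mind the look-alikes: they are no part of the job. What is shaped like the board but black or brown is not meant.

How it is judged (in metres and radians):
On the way, in this order (a step that is already met when the one before it is completed fails the run):
1. the jaw is locked at the next detent (0.030) with the tab sprung back, the board still lying on the holder (value of joint jaw between 0.0255 and 0.0345 m and value of joint tab below 0.06 rad and velocity of joint jaw below 0.01 m/s and distance of board from where it was at the start of the episode below 0.02 m), for 0.2 s.
2. the board rests flat on the tray's floor while the fingers still hold it (horizontal distance between board and tray_in below 0.045 m and z of board in the frame of tray_in below 0.005 m and angle between board's own z axis and vertical below 0.08 rad and contact force between the fingers and board above 0.5 N and contact force between board and tray above 0.5 N), for 0.1 s.
At the end, for the whole second after the job is handed in: The board lies at rest flat (within 0.08 rad) on the tray's floor (underside within 5 mm of it, centre within 45 mm of the tray's centre), heatsink up, released; the jaw stands at the next detent (joint 0.0255 to 0.0345) with its tab sprung back (under 0.06 rad) (horizontal distance between board and tray_in below 0.045 m and z of board in the frame of tray_in below 0.005 m and angle between board's own z axis and vertical below 0.08 rad and value of joint jaw between 0.0255 and 0.0345 m and value of joint tab below 0.06 rad and linear speed of board below 0.02 m/s); the robot touches nothing.
It fails at once if a bystander is moved more than 30 mm (distance of any of spool, driver, tape, mug, flask, meter, cutters from where it was at the start of the episode above 0.03 m).
It also fails if it takes over 48 s, if anything falls off the work surface, if the arm or the gripper's body presses on something with over 40 N, if the wrist force passes 120 N, or if a joint passes its speed limit or range.

## Working session

There is one attempt and no reset: what is moved stays moved. The work goes in short steps, Python scripts to look and compute and a tool call to move; the robot and the scene stay as the last step left them, time stands still between calls to the robot, and variables do not carry over. Pictures are saved under pics/ and viewed, about 8 in all and at most 12, crops included, and the job is handed in when it is done.

Besides the shell and the picture viewer there is one more tool, called after ">>>" as name(argument=value, ...), one argument or row to a line, values as JSON. send_rows: Moves the arm, as the interface text tells. Its arguments: {"type":"object","properties":{"steps":{"type":"array","items":{"type":"array","items":{"type":"array","items":{"type":"number"}}}}},"required":["steps"]}

```bash
mkdir -p pics; ls; python3 - <<'E'
from bench import arm, optics
import cv2,numpy as np
s=arm.read_state();print(s)
for n in ("scene","top"):
    im,d=optics.get_image(n);cv2.imwrite(f"pics/{n}0.png",im);np.save(f"pics/{n}0.npy",d);print(n,optics.get_calibration(n))
print(optics.get_calibration("wrist"))
E
```

```text
pics
{'clock': 0.0, 'joints': array([ 1.38460006e+00,  3.85505808e-01,  6.59257404e-03, -4.98275372e-04,
       -1.19402006e+00, -2.58587156e-01]), 'joint_vel': array([ 0.00010149,  0.00077784, -0.00037863, -0.00079053,  0.00019182,
        0.00030882]), 'joint_efforts': array([-6.90400229e-04, -3.92287910e+01,  1.88408464e+01,  4.18634221e+00,
       -4.63429664e-03,  9.51641965e-07]), 'position': array([268.64828363, 563.64257541, 230.23933044]), 'ee_rot': array([ 9.75351857e-01, -2.20652575e-01, -1.92746578e-04,  1.07616186e-03]), 'contact_force': array([-0.05371003, -0.27803115,  0.20278635]), 'wrist_torque': array([-0.09734268, -0.02129083, -0.00874081]), 'gripper_width': 85.23043372728374}
scene {'K': array([[518.81092448,   0.        , 313.25415515],
       [  0.        , 518.81092448, 241.29969997],
       [  0.        ,   0.        ,   1.        ]]), 'k1': -0.022657287790181484, 'rvec': array([ 1.969404  ,  1.56421953, -0.61168564]), 'tvec': array([-117.39706754, -278.25066379, 1608.86676771])}
top {'K': array([[466.74485036,   0.        , 311.94899134],
       [  0.        , 466.74485036, 244.20171947],
       [  0.        ,   0.        ,   1.        ]]), 'k1': -0.11980248258881562, 'rvec': array([ 2.11686195, -2.15726094,  0.16593383]), 'tvec': array([  15.45586743,  505.50378058, 1068.66805402])}
{'K': array([[332.64415435,   0.        , 320.12324471],
       [  0.        , 332.64415435, 236.86375205],
       [  0.        ,   0.        ,   1.        ]]), 'k1': -0.062174180616674096, 'hand_eye': array([[-6.87079561e-04, -9.62008094e-01, -2.73020063e-01,
         6.95017122e+01],
       [ 9.99999687e-01, -7.68231133e-04,  1.90334811e-04,
         2.55816906e-01],
       [-3.92846142e-04, -2.73019847e-01,  9.62008321e-01,
        -1.41887458e+02],
       [ 0.00000000e+00,  0.00000000e+00,  0.00000000e+00,
         1.00000000e+00]])}
```

View pics/scene0.png

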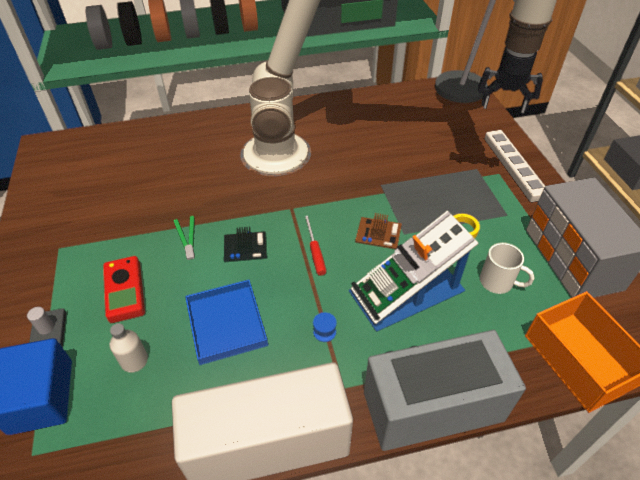

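View pics/top0.png

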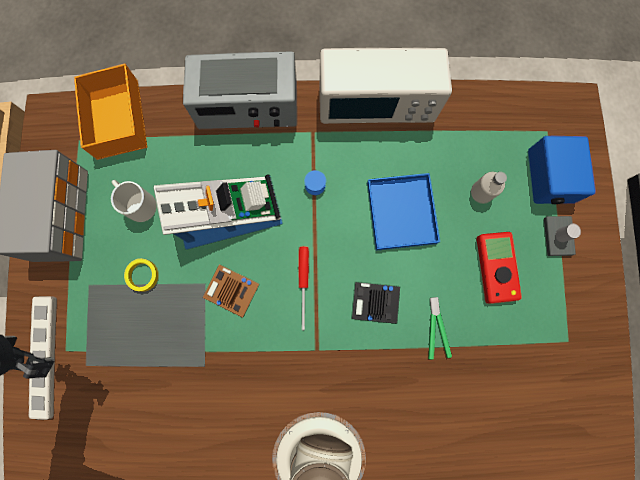

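```bash
cat > h.py <<'E'
import cv2,numpy as np
from scipy.spatial.transform import Rotation as R
from bench import arm,optics
def cloud(n,d,pose=None):
    c=optics.get_calibration(n);v,u=np.mgrid[0:480,0:640]
    p=cv2.undistortPoints(np.stack([u,v],-1).reshape(-1,1,2).astype(np.float64),c["K"],np.array([c["k1"],0,0,0,0.]))
    p=np.c_[p.reshape(-1,2),np.ones(480*640)]*d.reshape(-1,1)
    if n=="wrist":
        H=c["hand_eye"];p=p@H[:3,:3].T+H[:3,3]
        p=p@R.from_quat(pose["ee_rot"]).as_matrix().T+pose["position"]
    else:
        Rm=cv2.Rodrigues(c["rvec"])[0];p=(p-c["tvec"])@Rm
    return p.reshape(480,640,3)
E
python3 - <<'E'
from h import *
for n in ("top","scene"):
    im=cv2.imread(f"pics/{n}0.png");d=np.load(f"pics/{n}0.npy");P=cloud(n,d)
    hsv=cv2.cvtColor(im,cv2.COLOR_BGR2HSV);ok=d>0
    print(n,ok.mean())
    reg=np.zeros((480,640),bool)
    if n=="top": reg[165:250,150:285]=1
    else: reg[205:325,345:480]=1
    # panel plane fit: inliers at white pixels high
    w=reg&ok&(hsv[...,1]<40)&(hsv[...,2]>170)&(P[...,2]>60)
    q=P[w]; 
    rng=np.random.default_rng(0);best=0
    for _ in range(500):
        a=q[rng.choice(len(q),3,False)];nn=np.cross(a[1]-a[0],a[2]-a[0]);nn/=np.linalg.norm(nn)+1e-9
        m=abs((q-a[0])@nn)<2
        if m.sum()>best and abs(abs(nn[2])-.866)<.1: best=m.sum();bm=m
    c=q[bm].mean(0);nn=np.linalg.svd(q[bm]-c)[2][2];nn*=np.sign(nn[2])
    print("panel",best,c.round(1),nn.round(3),"yaw uphill",np.degrees(np.arctan2(-nn[1],-nn[0])).round(1))
    tab=reg&ok&(hsv[...,0]>5)&(hsv[...,0]<18)&(hsv[...,1]>150)&(hsv[...,2]>120)&(P[...,2]>60)
    print("tab",tab.sum(),np.median(P[tab],0).round(1),P[tab].min(0).round(1),P[tab].max(0).round(1))
    t=ok&(hsv[...,0]>100)&(hsv[...,0]<125)&(hsv[...,1]>150)
    r=np.zeros_like(reg)
    if n=="top": r[165:260,355:450]=1
    else: r[270:370,175:275]=1
    t&=r; pts=P[t];print("tray z",np.percentile(pts[:,2],[5,50,95]).round(1))
    pp=pts[:,:2].astype(np.float32);print(cv2.minAreaRect(pp))
E
```

```text
top 0.9961490885416666
panel 1174 [576.8 282.1 138.3] [ 0.112 -0.478  0.871] yaw uphill 103.2
tab 68 [588.9 231.  155.9] [572.  215.3 127.8] [613.7 256.2 175.9]
tray z [ 0.5  4.4 27.4]
((590.310302734375, -222.24221801757812), (180.69029235839844, 164.11485290527344), 5.075577259063721)
scene 0.9959342447916667
panel 1084 [596.  279.4 133.2] [ 0.124 -0.485  0.866] yaw uphill 104.3
tab 141 [599.3 228.4 167.5] [574.2 215.2 124.4] [620.4 256.6 177.9]
tray z [-0.5  3.3 26.1]
((580.240234375, -220.2883758544922), (200.95465087890625, 155.29672241210938), 5.149425506591797)
```

```bash
cat >> h.py <<'E'
YAW=np.radians(103.7)
c_,s_=np.cos(YAW),np.sin(YAW)
A=np.array([[.866*c_,.866*s_,.5],[-s_,c_,0],[-.5*c_,-.5*s_,.866]]) # rows: uphill, across, off panel
E
python3 - <<'E'
from h import *
O=np.array([589,231,150.])
for n in ("top","scene"):
    im=cv2.imread(f"pics/{n}0.png");d=np.load(f"pics/{n}0.npy");P=cloud(n,d)
    hsv=cv2.cvtColor(im,cv2.COLOR_BGR2HSV)
    Q=(P-O)@A.T
    near=(d>0)&(abs(Q[...,0])<260)&(abs(Q[...,1])<80)&(P[...,2]>15)&(abs(Q[...,2])<90)
    print(n);h,e=np.histogram(Q[near][:,2],np.arange(-80,60,4));print(dict(zip(e[:-1].astype(int),h)))
    for lo in range(-230,170,10):
        m=near&(Q[...,0]>=lo)&(Q[...,0]<lo+10)&(abs(Q[...,1])<20)
        if m.sum()>3:print(lo,np.percentile(Q[m][:,2],[5,50,95]).round(0),np.median(hsv[m],0))
    tab=near&(hsv[...,0]>5)&(hsv[...,0]<18)&(hsv[...,1]>150)&(hsv[...,2]>120)
    print("tab uvn",np.percentile(Q[tab],[3,50,97],axis=0).round(1).tolist())
E
```

```text
top
{np.int64(-80): np.int64(6), np.int64(-76): np.int64(11), np.int64(-72): np.int64(9), np.int64(-68): np.int64(7), np.int64(-64): np.int64(6), np.int64(-60): np.int64(0), np.int64(-56): np.int64(0), np.int64(-52): np.int64(3), np.int64(-48): np.int64(4), np.int64(-44): np.int64(101), np.int64(-40): np.int64(1143), np.int64(-36): np.int64(993), np.int64(-32): np.int64(772), np.int64(-28): np.int64(571), np.int64(-24): np.int64(681), np.int64(-20): np.int64(407), np.int64(-16): np.int64(53), np.int64(-12): np.int64(49), np.int64(-8): np.int64(40), np.int64(-4): np.int64(45), np.int64(0): np.int64(57), np.int64(4): np.int64(93), np.int64(8): np.int64(194), np.int64(12): np.int64(145), np.int64(16): np.int64(62), np.int64(20): np.int64(77), np.int64(24): np.int64(116), np.int64(28): np.int64(97), np.int64(32): np.int64(7), np.int64(36): np.int64(0), np.int64(40): np.int64(0), np.int64(44): np.int64(0), np.int64(48): np.int64(0), np.int64(52): np.int64(0)}
-180 [-27. -22. -19.] [150.  50.  38.]
-170 [-30. -27. -20.] [ 72. 132.  50.]
-160 [-29. -22. -17.] [ 63.  42. 112.]
-150 [-28. -21
[... 2465 characters left out ...]
31. -28. -20.] [ 50.  48. 100.]
-60 [-24. -22. -18.] [ 11.  30. 119.]
-50 [-25. -21.  29.] [ 10.  28. 117.]
-40 [26. 28. 32.] [19. 25. 44.]
-30 [-25. -22. -18.] [ 10.  29. 203.]
-20 [-24. -21. -13.] [ 10.  43. 119.]
-10 [-8.  8. 25.] [ 11. 207. 112.]
0 [-38.  23.  29.] [ 16.  196.  247.5]
10 [-40. -33. -19.] [ 18.  36. 246.]
20 [-40. -34. -29.] [ 21.  20. 142.]
30 [-39. -36. -30.] [ 22.  20. 246.]
40 [-40. -37. -31.] [ 21.  20. 247.]
50 [-41. -34. -28.] [22.  20.5 96. ]
60 [-39. -36. -29.] [ 21.5  20.  246. ]
70 [-41. -37. -32.] [ 21.  20. 247.]
80 [-40. -34. -28.] [ 22.  20. 102.]
90 [-40. -36. -30.] [ 21.   20.5 235.5]
tab uvn [[-11.3, -28.3, -22.2], [1.8, -12.2, 19.3], [14.6, 12.6, 28.8]]
```

>>> send_rows(
  steps=[
    [[3.7, 1.5, -0.4, 0, 1], [3.7, 1.5, -0.4, 0, 1], [3.7, 1.5, -0.4, 0, 1], [3.7, 1.5, -0.4, 0, 1], [3.7, 1.5, -0.4, 0, 1], [3.7, 1.5, -0.4, 0, 1], [3.7, 1.5, -0.4, 0, 1], [3.7, 1.5, -0.4, 0, 1], [3.7, 1.5, -0.4, 0, 1], [3.7, 1.5, -0.4, 0, 1]],
  ],
)

```text
clock: 0.93
position: [542.1, 262.8, 265.3]
ee_rot: [0.977, -0.213, -0.003, 0.006]
contact_force: [0.2, 1.6, 0.5]
gripper_width: 85.6
```

>>> send_rows(
  steps=[
    [[0, 0, 0, -0.115, 1], [0, 0, 0, -0.115, 1], [0, 0, 0, -0.115, 1], [0, 0, 0, -0.115, 1], [0, 0, 0, -0.115, 1], [0, 0, 0, -0.115, 1]],
  ],
)

```text
clock: 1.43
position: [547.5, 252.5, 262.0]
ee_rot: [0.991, 0.137, -0.008, 0.006]
contact_force: [0.4, 0.8, 0.6]
gripper_width: 85.4
```

```bash
cat >> h.py <<'E'
def st():
    s=arm.read_state();m=R.from_quat(s["ee_rot"]).as_matrix()
    print("t",round(s["clock"],2),"pos",s["position"].round(1),"yaw_y",np.degrees(np.arctan2(m[1,1],m[0,1])).round(2),"zax",m[:,2].round(3),"F",s["contact_force"].round(1),"w",round(s["gripper_width"],1),"j",s["joints"].round(2))
    return s,m
def to_tool(goal):
    s,m=st();print("shift tool cm",((np.array(goal)-s["position"])@m/10).round(2))
E
python3 -c "
from h import *
to_tool([596,204,270])"
```

```text
t 1.43 pos [547.5 252.5 262. ] yaw_y -74.24 zax [-0.014 -0.015 -1.   ] F [0.4 0.8 0.6] w 85.4 j [ 0.7   0.34  0.01  0.   -1.27  1.14]
shift tool cm [ 3.34  6.   -0.79]
```

>>> send_rows(
  steps=[
    [[1.7, 3, -0.4, 0.036, 1], [1.7, 3, -0.4, 0, 1], [0, 0, 0, 0, 1], [0, 0, 0, 0, 1]],
  ],
)

```text
clock: 1.77
position: [595.9, 202.2, 267.5]
ee_rot: [0.992, 0.122, -0.01, 0.007]
contact_force: [-0.1, 0.4, -1.0]
gripper_width: 85.5
```

```bash
python3 - <<'E'
from h import *
s,m=st()
im,d=optics.get_image("wrist");cv2.imwrite("pics/w1.png",im);np.save("pics/w1.npy",d)
np.save("pics/w1s.npy",s,allow_pickle=True)
P=cloud("wrist",d,s);np.save("pics/w1P.npy",P)
Q=(P-np.array([589,231,150.]))@A.T
for (u,v) in [(320,240)]: print(P[v,u],Q[v,u])
E
```

```text
t 1.77 pos [595.9 202.2 267.5] yaw_y -75.98 zax [-0.019 -0.017 -1.   ] F [-0.1  0.4 -1. ] w 85.5 j [ 0.59  0.38  0.09  0.   -1.31  1.23]
[585.74567853 197.93571487 146.29954133] [-29.00177982  10.99261715  12.47181762]
```

View pics/w1.png

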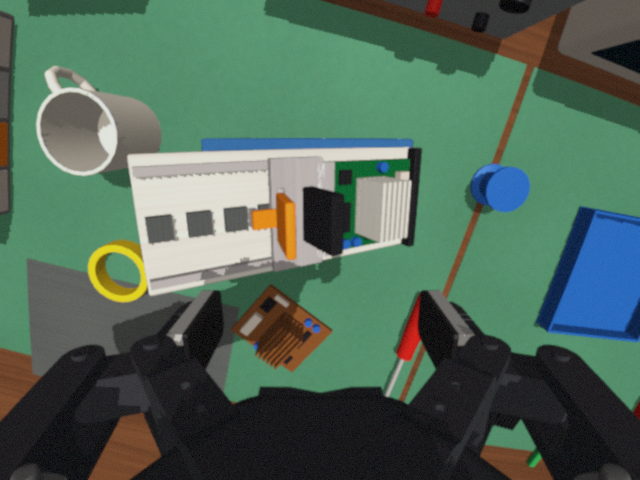

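```bash
cat > meas.py <<'E'
from h import *
def meas(tag,O=np.array([589,231,150.])):
    im=cv2.imread(f"pics/{tag}.png");P=np.load(f"pics/{tag}P.npy");hsv=cv2.cvtColor(im,cv2.COLOR_BGR2HSV)
    Q=(P-O)@A.T
    near=(abs(Q[...,0])<240)&(abs(Q[...,1])<75)&(P[...,2]>15)&(abs(Q[...,2])<70)
    near[320:]=False
    def rep(nm,m):
        if m.sum()<5: print(nm,"none");return
        p=np.percentile(Q[m],[2,50,98],axis=0).round(1);v,u=np.nonzero(m)
        print(nm,m.sum(),"px",np.median(u),np.median(v),"u",p[:,0],"v",p[:,1],"n",p[:,2])
    org=near&(hsv[...,0]>5)&(hsv[...,0]<20)&(hsv[...,1]>150)&(hsv[...,2]>100)
    rep("tab top",org&(Q[...,2]>22)); rep("tab all",org)
    for z in (-10,0,8,16,24): rep(f"tab n{z}",org&(abs(Q[...,2]-z)<3))
    blk=near&(hsv[...,2]<60)
    rep("post top",blk&(Q[...,2]>25)&(abs(Q[...,0]+37)<25))
    hs=near&(abs(Q[...,2]-11)<6)&(Q[...,0]<-85)
    rep("heatsink top",hs)
    rep("panel alu",near&(hsv[...,1]<50)&(hsv[...,2]>150)&(Q[...,0]>20)&(Q[...,2]<-28))
    rep("ledge",blk&(Q[...,0]<-165)&(Q[...,2]>-50)&(Q[...,2]<-10))
    q=Q[hs]
    for nm,m in (("hs",hs),("post",blk&(Q[...,2]>25)&(abs(Q[...,0]+37)<25))):
        if m.sum()>5:
            r=cv2.minAreaRect(Q[m][:,:2].astype(np.float32));print(nm,"rect",np.round(r[0],1),np.round(r[1],1),round(r[2],1))
E
python3 - <<'E'
from meas import *
meas("w1")
P=np.load("pics/w1P.npy")
print([P[v,u].round(0).tolist() for u,v in ((135,160),(410,152),(152,288),(405,243))])
im=cv2.imread("pics/w1.png")
cv2.imwrite("pics/w1c.png",cv2.resize(im[130:310,120:440],None,fx=2.5,fy=2.5,interpolation=cv2.INTER_CUBIC))
E
```

```text
tab top 565 px 290.0 230.0 u [1.3 4.9 7.6] v [-25.9  -6.2  15.2] n [23.  26.3 28. ]
tab all 1457 px 282.0 221.0 u [-3.2  4.3 16.3] v [-26.4  -6.1  14. ] n [-19.8  10.2  27.5]
tab n-10 52 px 278.0 213.5 u [-2.8 -1.8 -0.9] v [-26.3 -10.4  12.1] n [-12.7 -10.3  -7.2]
tab n0 71 px 280.0 216.0 u [-3.4  0.8  1.8] v [-26.6 -10.   13.6] n [-2.8  0.1  2.9]
tab n8 66 px 282.0 218.5 u [-0.7  3.   3.9] v [-26.6  -9.9  13.8] n [ 5.3  7.8 10.8]
tab n16 77 px 283.0 222.0 u [1.5 5.2 6.1] v [-26.5  -9.2  12.4] n [13.1 15.9 18.9]
tab n24 463 px 289.0 229.0 u [1.2 5.7 7.6] v [-26.1  -6.6  15.1] n [21.6 26.  27. ]
post top 858 px 336.0 222.0 u [-40.  -33.2 -29.1] v [-29.   -7.2  17.3] n [25.5 29.2 30.4]
heatsink top 1808 px 393.0 209.0 u [-128.2 -108.4  -94.2] v [-31.2  -5.8  22.5] n [ 5.8 10.7 12.3]
panel alu 11713 px 185.0 205.0 u [ 22.3  67.2 100.7] v [-58.7 -19.   48.1] n [-38.4 -36.6 -29. ]
ledge 701 px 413.0 185.0 u [-175.3 -169.7 -167.4] v [-57.9 -20.1  47.5] n [-31.6 -23.  -21.6]
hs rect [-111.7   -3.9] [36. 56.] 1.2
post rect [-34.9  -5.5] [48.3 12.9] 89.6
[[619.0, 344.0, 166.0], [674.0, 117.0, 39.0], [525.0, 319.0, 174.0], [574.0, 92.0, 43.0]]
```

View pics/w1c.png

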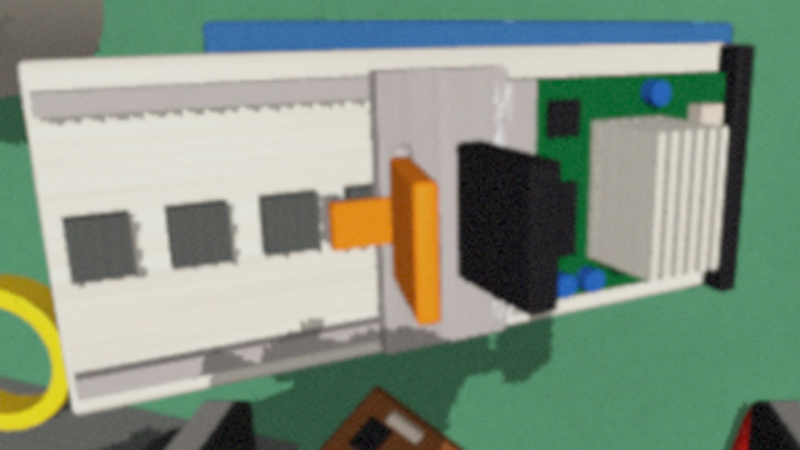

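Close view: green board's heatsink at (380,210), black post (323,220), orange tab (287,225). The black and brown boards are look-alikes off the holder. Descending to the jaw.

>>> send_rows(
  steps=[
    [[0.4, 0, 3, 0, 0.85], [0.4, 0, 3, 0, 0.85], [0, 0, 2.5, 0, 0.85], [0, 0, 0, 0, 0.85]],
  ],
)

```text
clock: 2.15
position: [601.4, 204.8, 181.3]
ee_rot: [0.992, 0.123, -0.008, 0.006]
contact_force: [-1.7, 0.6, -1.5]
gripper_width: 72.7
```

```bash
python3 -c "
from h import *
to_tool([601.6,204.5,145])"
```

```text
t 2.15 pos [601.4 204.8 181.3] yaw_y -75.89 zax [-0.015 -0.014 -1.   ] F [-1.7  0.6 -1.5] w 72.7 j [ 0.58  0.45 -0.02  0.   -1.12  1.23]
shift tool cm [0.08 0.   3.63]
```

>>> send_rows(
  steps=[
    [[0.05, 0, 1.8, 0, 0.85], [0, 0, 1.8, 0, 0.85], [0, 0, 0, 0, 0.85]],
  ],
)

```text
clock: 2.4
position: [600.7, 206.4, 146.3]
ee_rot: [0.992, 0.125, -0.008, 0.007]
contact_force: [-0.9, -0.8, -1.2]
gripper_width: 72.6
```

```bash
python3 - <<'E'
from h import *
to_tool([601.6,204.5,145])
im,d=optics.get_image("wrist");cv2.imwrite("pics/w2.png",im)
E
```

```text
t 2.4 pos [600.7 206.4 146.3] yaw_y -75.68 zax [-0.014 -0.015 -1.   ] F [-0.9 -0.8 -1.2] w 72.6 j [ 0.59  0.48 -0.07  0.01 -1.04  1.23]
shift tool cm [0.04 0.2  0.13]
```

View pics/w2.png

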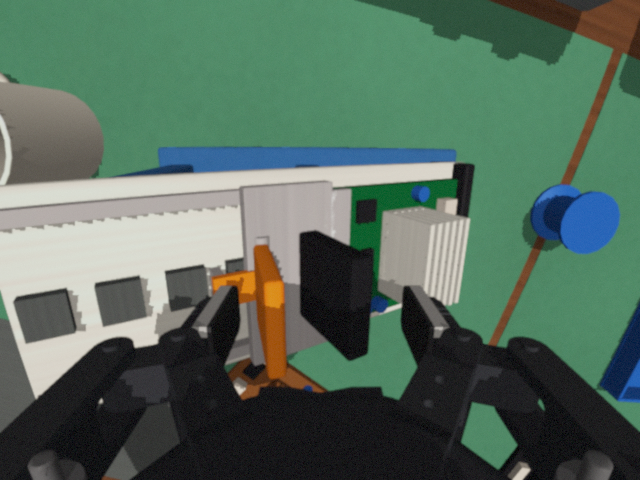

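>>> send_rows(
  steps=[
    [[0.04, 0.2, 0.1, 0, 0.7], [0, 0, 0, 0, 0.6], [0, 0, 0, 0, 0.5], [0, 0, 0, 0, 0.45], [0, 0, 0, 0, 0.45]],
  ],
)

```text
clock: 2.87
position: [604.2, 204.8, 154.1]
ee_rot: [0.992, 0.126, -0.003, 0.006]
contact_force: [1.7, 0.3, -8.5]
gripper_width: 38.7
```

```bash
python3 - <<'E'
from h import *
st()
E
```

```text
t 2.87 pos [604.2 204.8 154.1] yaw_y -75.57 zax [-0.005 -0.014 -1.   ] F [ 1.7  0.3 -8.5] w 38.7 j [ 0.58  0.47 -0.06  0.01 -1.05  1.23]
```

```bash
python3 - <<'E'
from h import *
s,m=st()
im,d=optics.get_image("wrist");cv2.imwrite("pics/w3.png",cv2.resize(im[200:420,180:480],None,fx=2.5,fy=2.5))
E
```

```text
t 2.87 pos [604.2 204.8 154.1] yaw_y -75.57 zax [-0.005 -0.014 -1.   ] F [ 1.7  0.3 -8.5] w 38.7 j [ 0.58  0.47 -0.06  0.01 -1.05  1.23]
```

View pics/w3.png

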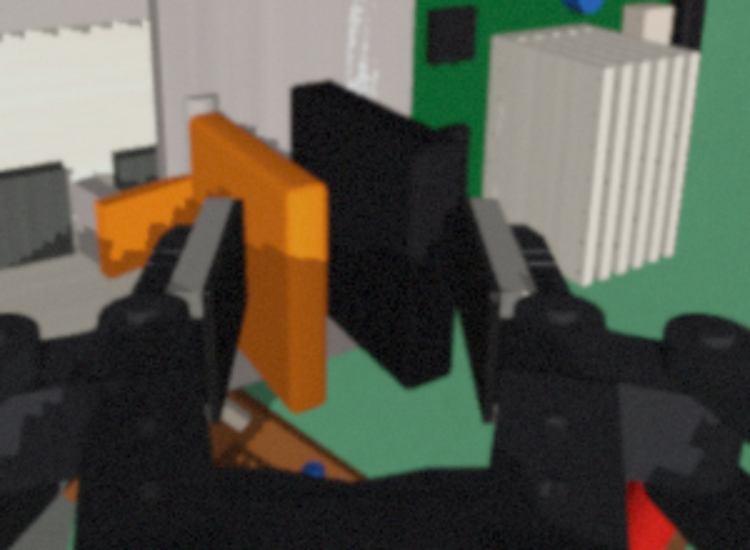

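>>> send_rows(
  steps=[
    [[0, 0, 0, 0, 0.38], [0, 0, 0, 0, 0.38]],
  ],
)

```text
clock: 3.08
position: [604.2, 204.7, 154.3]
ee_rot: [0.992, 0.126, -0.003, 0.007]
contact_force: [0.8, -0.1, -3.7]
gripper_width: 36.2
```

>>> send_rows(
  steps=[
    [[0, 0, 0, 0, 0.3], [0, 0, 0, 0, 0.3]],
  ],
)

```text
clock: 3.25
position: [604.2, 204.7, 154.3]
ee_rot: [0.992, 0.126, -0.003, 0.007]
contact_force: [0.7, -0.4, -3.0]
gripper_width: 36.4
```

```bash
python3 - <<'E'
from h import *
s,m=st();to_tool([0,0,0])
im,d=optics.get_image("scene");cv2.imwrite("pics/s3.png",cv2.resize(im[190:310,350:490],None,fx=5,fy=5,interpolation=cv2.INTER_CUBIC))
E
```

```text
t 3.25 pos [604.2 204.7 154.3] yaw_y -75.57 zax [-0.005 -0.014 -1.   ] F [ 0.7 -0.4 -3. ] w 36.4 j [ 0.58  0.47 -0.06  0.01 -1.05  1.23]
t 3.25 pos [604.2 204.7 154.3] yaw_y -75.57 zax [-0.005 -0.014 -1.   ] F [ 0.7 -0.4 -3. ] w 36.4 j [ 0.58  0.47 -0.06  0.01 -1.05  1.23]
shift tool cm [-63.49   4.57  15.99]
```

View pics/s3.png

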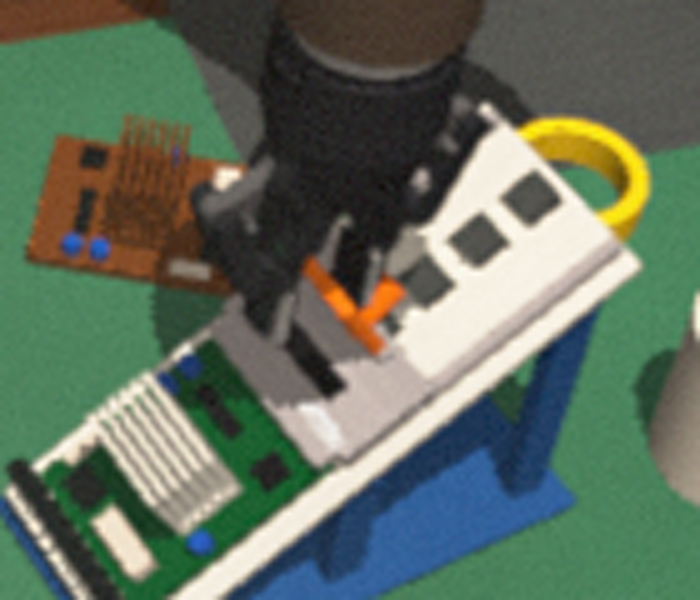

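>>> send_rows(
  steps=[
    [[0, -0.45, -0.25, 0, 0.3], [0, -0.45, -0.25, 0, 0.3], [0, -0.45, -0.25, 0, 0.3]],
  ],
)

```text
clock: 3.55
position: [601.2, 216.7, 161.3]
ee_rot: [0.992, 0.125, -0.004, 0.008]
contact_force: [2.1, -3.0, -4.1]
gripper_width: 36.0
```

```bash
python3 - <<'E'
from h import *
s,m=st();print(A@(s["position"]-[604.2,204.7,154.3]))
E
```

```text
t 3.55 pos [601.2 216.7 161.3] yaw_y -75.64 zax [-0.005 -0.017 -1.   ] F [ 2.1 -3.  -4.1] w 36.0 j [ 0.6   0.47 -0.05  0.01 -1.07  1.21]
[14.17636577  0.03649054 -0.07172503]
```

>>> send_rows(
  steps=[
    [[0, -0.45, -0.25, 0, 0.3], [0, -0.45, -0.25, 0, 0.3], [0, -0.4, -0.23, 0, 0.3]],
  ],
)

```text
clock: 3.8
position: [597.9, 230.3, 169.4]
ee_rot: [0.992, 0.125, -0.004, 0.009]
contact_force: [2.1, -2.7, -4.1]
gripper_width: 36.2
```

```bash
python3 - <<'E'
from h import *
s,m=st();print(A@(s["position"]-[604.2,204.7,154.3]))
im,d=optics.get_image("wrist");P=cloud("wrist",d,s);np.save("pics/w4P.npy",P);cv2.imwrite("pics/w4.png",im)
from meas import meas
meas("w4")
E
```

```text
t 3.8 pos [597.9 230.3 169.4] yaw_y -75.63 zax [-0.005 -0.018 -1.   ] F [ 2.1 -2.7 -4.1] w 36.2 j [ 0.63  0.46 -0.03  0.01 -1.09  1.19]
[30.3620181   0.07065979 -0.06861562]
tab top 1054 px 301.0 294.5 u [17.3 22.2 24.6] v [-26.3 -16.9  -5.4] n [22.2 27.7 29.2]
tab all 3617 px 279.0 284.0 u [17.6 24.4 45.1] v [-26.4 -13.5   1.9] n [-17.1   7.6  28.8]
tab n-10 464 px 231.0 285.0 u [20.7 40.7 45.4] v [-26.3  -9.5   2.8] n [-13.  -11.9  -7.3]
tab n0 194 px 271.0 264.0 u [ 0.5 24.3 25. ] v [-26.5 -21.9   2.2] n [-2.8 -0.   2.9]
tab n8 153 px 277.0 264.0 u [18.9 24.2 34.5] v [-26.6 -24.2 -15.7] n [ 5.2  7.7 10.8]
tab n16 396 px 284.5 286.5 u [18.9 24.3 25.6] v [-26.4 -16.6  -0.9] n [13.2 15.9 18.9]
tab n24 424 px 293.0 289.0 u [18.5 24.1 24.7] v [-26.5 -18.5  -4.5] n [21.2 24.1 26.9]
post top 33 px 388.0 292.0 u [-14.3 -12.8 -12. ] v [-16.2 -15.8 -15.3] n [38.9 42.2 45.1]
heatsink top 3096 px 461.0 256.0 u [-128.  -107.4  -94. ] v [-31.4  -5.9  23.3] n [ 5.5 10.9 12.2]
panel alu 16236 px 157.0 230.0 u [ 27.5  70.2 100.7] v [-59.4 -35.6   5.8] n [-38.4 -36.6 -29. ]
ledge 574 px 478.0 185.0 u [-174.9 -168.6 -166.8] v [-59.4 -45.8 -24.3] n [-32.7 -23.9 -21.8]
hs rect [-111.3   -3.6] [56.6 36.4] 90.0
post rect [-13.3 -15.7] [0.8 2.5] 86.2
```

>>> send_rows(
  steps=[
    [[0, 0, 0, 0, 0.5], [0, 0, 0, 0, 0.65], [0, 0, 0, 0, 0.8], [0, 0, 0, 0, 0.9], [0, 0, 0, 0, 0.9]],
  ],
)

```text
clock: 4.27
position: [598.3, 235.7, 173.5]
ee_rot: [0.992, 0.127, -0.0, 0.005]
contact_force: [0.3, -0.4, -0.1]
gripper_width: 77.1
```

>>> send_rows(
  steps=[
    [[0, 0, -2, 0, 0.9], [0, 0, -3, 0, 0.9], [0, 0, -3, 0, 1], [0, 0, -1.5, 0, 1], [0, 0, 0, 0, 1]],
  ],
)

```text
clock: 4.68
position: [597.7, 235.8, 271.5]
ee_rot: [0.992, 0.127, -0.002, 0.006]
contact_force: [-0.4, -0.1, 0.4]
gripper_width: 85.7
```

```bash
python3 - <<'E'
from h import *
s,m=st()
im,d=optics.get_image("wrist");P=cloud("wrist",d,s);np.save("pics/w5P.npy",P);cv2.imwrite("pics/w5.png",im)
from meas import meas
meas("w5")
E
```

```text
t 4.68 pos [597.7 235.8 271.5] yaw_y -75.45 zax [-0.002 -0.013 -1.   ] F [-0.4 -0.1  0.4] w 85.7 j [ 0.63  0.4   0.12  0.01 -1.31  1.19]
tab top 580 px 303.0 248.0 u [27.6 31.1 33.5] v [-25.9  -5.8  15.5] n [22.9 26.3 27.8]
tab all 1613 px 294.0 238.0 u [22.5 30.3 42.2] v [-26.4  -6.2  14.6] n [-19.9   9.3  27.6]
tab n-10 65 px 289.0 228.0 u [20.9 24.2 25. ] v [-26.5 -11.8  13.2] n [-12.9  -9.8  -7.1]
tab n0 101 px 292.0 236.0 u [22.8 26.8 27.8] v [-26.5  -7.5  13.6] n [-2.6 -0.1  2.8]
tab n8 110 px 294.0 236.5 u [24.9 29.  30. ] v [-26.5  -9.7  13.6] n [ 5.3  8.4 10.8]
tab n16 108 px 296.0 238.5 u [26.5 30.9 31.9] v [-26.5 -10.8  13.5] n [13.1 15.7 18. ]
tab n24 455 px 301.0 249.0 u [27.6 31.8 33.5] v [-26.1  -5.5  15.5] n [22.  25.8 26.9]
post top 83 px 355.0 239.0 u [-13.7 -12.6 -12. ] v [-28.5  -7.5  17.6] n [28.1 29.2 30.2]
heatsink top 1668 px 423.0 223.0 u [-128.6 -108.   -94.1] v [-31.2  -5.3  22.7] n [ 5.5 10.9 12.4]
panel alu 10011 px 227.0 215.0 u [ 22.9  67.3 101.4] v [-59.  -21.4  46.9] n [-38.6 -36.6 -29.1]
ledge 315 px 440.0 177.0 u [-174.5 -168.8 -166.8] v [-58.7 -43.4  48.3] n [-31.7 -23.7 -21.6]
hs rect [-112.    -3.6] [56.3 37.3] 89.6
post rect [-13.   -5.3] [47.7  1.9] 90.0
```

```bash
python3 - <<'E'
from h import *
import glob
for tag,pos,q in (("w4",[597.9,230.3,169.4],[.992,.125,-.004,.009]),("w5",[597.7,235.8,271.5],[.992,.127,-.002,.006])):
    P=np.load(f"pics/{tag}P.npy");T=(P-np.array(pos))@R.from_quat(q).as_matrix()
    for sg in (-1,1):
        m=(T[...,1]*sg>15)&(T[...,1]*sg<62)&(abs(T[...,0])<14)&(T[...,2]>-70)&(T[...,2]<20)
        im=cv2.imread(f"pics/{tag}.png");hsv=cv2.cvtColor(im,cv2.COLOR_BGR2HSV);m&=hsv[...,1]<80
        v,u=np.nonzero(m)
        print(tag,sg,m.sum(),"x,y,z pct",np.percentile(T[m],[2,50,90,98,100],axis=0).round(1).tolist())
# goal for the board grasp
O=np.array([589,231,150.])
for u,v,n in((-111.5,-4,-13),(-121,-4,-13),(-111.5,-4,3.5)): print(u,n,(O+A.T@np.array([u,v,n])).round(1))
E
```

```text
w4 -1 9088 x,y,z pct [[-10.9, -55.5, -69.2], [7.3, -40.0, -55.3], [12.1, -19.6, -22.5], [13.1, -17.7, 16.1], [14.0, -17.0, 20.0]]
w4 1 8784 x,y,z pct [[-10.5, 16.9, -69.1], [7.8, 39.2, -55.2], [12.1, 48.7, -21.0], [13.1, 53.0, -3.0], [14.0, 57.5, 0.1]]
w5 -1 7084 x,y,z pct [[-9.5, -61.8, -69.0], [6.9, -48.8, -59.9], [12.0, -42.4, -26.4], [12.9, -41.1, -16.8], [14.0, -36.7, -10.8]]
w5 1 6671 x,y,z pct [[-8.5, 41.3, -69.0], [6.8, 49.0, -60.3], [11.9, 60.1, -27.5], [12.9, 61.8, -17.8], [13.9, 62.0, -13.9]]
-111.5 -13 [614.2 144.5  83. ]
-121 -13 [616.2 136.5  78.2]
-111.5 3.5 [616.2 136.4  97.3]
```

>>> send_rows(
  steps=[
    [[0, 1, 0, 0.122, 1], [0, 1, 0, 0.122, 1], [0, 1, 0, 0.122, 1], [0, 1, 0, 0.122, 1], [0, 0, 0, 0.122, 1], [0, 0, 0, 0.122, 1], [0, 0, 0, 0.122, 1], [0, 0, 0, 0.122, 1], [0, 0, 0, 0.122, 1], [0, 0, 0, 0.122, 1]],
  ],
)

```text
clock: 5.57
position: [592.9, 191.2, 252.6]
ee_rot: [0.878, -0.478, -0.007, 0.016]
contact_force: [0.1, -0.6, -0.5]
gripper_width: 85.5
```

>>> send_rows(
  steps=[
    [[0, 0, 0, 0.122, 1], [0, 0, 0, 0.122, 1], [0, 0, 0, 0.122, 1], [0, 0, 0, 0, 1]],
  ],
)

```text
clock: 5.9
position: [589.6, 189.5, 244.1]
ee_rot: [0.773, -0.634, -0.007, 0.023]
contact_force: [-0.4, 0.3, -0.9]
gripper_width: 85.6
```

```bash
python3 -c "
from h import *
to_tool([616,136.5,200])"
```

```text
t 5.9 pos [589.6 189.5 244.1] yaw_y -168.8 zax [-0.041 -0.026 -0.999] F [-0.4  0.3 -0.9] w 85.6 j [ 0.57  0.39  0.05  0.   -1.28 -0.38]
shift tool cm [ 5.64 -1.75  4.44]
```

>>> send_rows(
  steps=[
    [[2, -0.6, 1.2, -0.044, 1], [2, -0.6, 1.2, 0, 1], [1.6, -0.5, 1.2, 0, 1], [0, 0, 0, 0, 1]],
  ],
)

```text
clock: 6.23
position: [615.8, 136.8, 202.1]
ee_rot: [0.792, -0.61, -0.01, 0.025]
contact_force: [0.2, 0.3, -1.5]
gripper_width: 85.8
```

```bash
python3 - <<'E'
from h import *
s,m=st();print(m.round(3).tolist())
im,d=optics.get_image("wrist");P=cloud("wrist",d,s);np.save("pics/w6P.npy",P);cv2.imwrite("pics/w6.png",im)
Q=(P-np.array([589,231,150.]))@A.T
hs=(abs(Q[...,2]-11)<6)&(Q[...,0]<-85)&(Q[...,0]>-140)&(abs(Q[...,1])<45);hs[330:]=0
p=np.percentile(Q[hs],[2,50,98],axis=0).round(1);print(hs.sum(),p.tolist());r=cv2.minAreaRect(Q[hs][:,:2].astype(np.float32));print(r)
to_tool([616,136.5,75])
E
```

```text
t 6.23 pos [615.8 136.8 202.1] yaw_y -165.27 zax [-0.047 -0.027 -0.999] F [ 0.2  0.3 -1.5] w 85.8 j [ 0.48  0.44  0.02  0.   -1.2  -0.22]
[[0.255, -0.966, -0.047], [-0.967, -0.254, -0.027], [0.014, 0.052, -0.999]]
2587 [[-128.8, -30.5, 5.2], [-113.7, -3.9, 11.1], [-95.2, 23.3, 12.7]]
((-112.18329620361328, -3.542001724243164), (34.50621795654297, 56.18974304199219), 0.4423963129520416)
t 6.28 pos [615.9 137.7 203.2] yaw_y -165.26 zax [-0.046 -0.027 -0.999] F [ 0.4  0.  -0.2] w 85.3 j [ 0.48  0.44  0.02  0.   -1.2  -0.22]
shift tool cm [-0.07 -0.64 12.81]
```

View pics/w6.png

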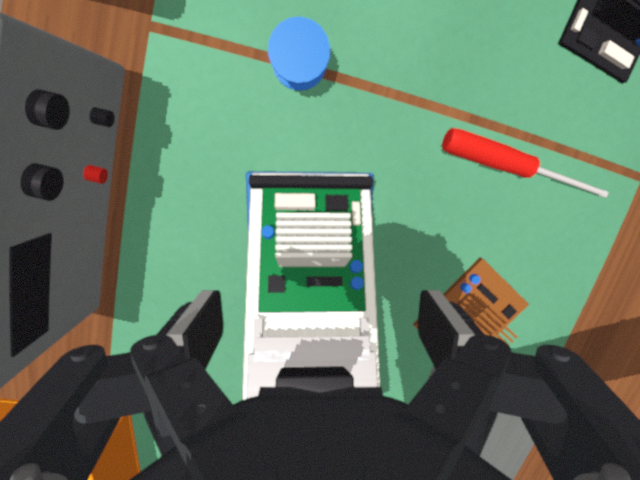

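>>> send_rows(
  steps=[
    [[0, -0.2, 2.8, 0.018, 1], [0, -0.2, 2.8, 0, 1], [0, -0.15, 2.8, 0, 1], [0, 0, 0, 0, 1]],
  ],
)

```text
clock: 6.62
position: [618.5, 138.6, 118.8]
ee_rot: [0.789, -0.614, -0.008, 0.022]
contact_force: [-1.3, -0.1, -0.8]
gripper_width: 85.2
```

```bash
python3 -c "
from h import *
to_tool([615.5,136.5,75])"
```

```text
t 6.62 pos [618.5 138.6 118.8] yaw_y -165.87 zax [-0.04  -0.025 -0.999] F [-1.3 -0.1 -0.8] w 85.2 j [ 0.48  0.51 -0.08  0.   -1.02 -0.23]
shift tool cm [0.07 0.15 4.39]
```

>>> send_rows(
  steps=[
    [[0.03, 0.1, 2.2, 0, 1], [0.03, 0.1, 2.1, 0, 1], [0, 0, 0, 0, 1]],
  ],
)

```text
clock: 6.87
position: [616.3, 138.7, 78.2]
ee_rot: [0.791, -0.612, -0.006, 0.02]
contact_force: [-0.5, -0.2, -0.2]
gripper_width: 85.6
```

```bash
python3 -c "
from h import *
to_tool([615.5,136.5,75])"
```

```text
t 6.87 pos [616.3 138.7  78.2] yaw_y -165.44 zax [-0.035 -0.024 -0.999] F [-0.5 -0.2 -0.2] w 85.6 j [ 0.48  0.55 -0.13  0.01 -0.93 -0.23]
shift tool cm [0.19 0.12 0.33]
```

>>> send_rows(
  steps=[
    [[0.19, 0.1, 0.3, 0, 0.8], [0, 0, 0, 0, 0.7], [0, 0, 0, 0, 0.6], [0, 0, 0, 0, 0.5], [0, 0, 0, 0, 0.5], [0, 0, 0, 0, 0.5]],
  ],
)

```text
clock: 7.37
position: [618.7, 138.8, 83.2]
ee_rot: [0.793, -0.61, -0.004, 0.017]
contact_force: [-0.3, 0.4, -2.8]
gripper_width: 55.0
```

```bash
python3 -c "
from h import *
to_tool([615.5,136.5,75])"
```

```text
t 7.37 pos [618.7 138.8  83.2] yaw_y -165.14 zax [-0.026 -0.022 -0.999] F [-0.3  0.4 -2.8] w 55.0 j [ 0.48  0.55 -0.13  0.01 -0.93 -0.22]
shift tool cm [0.13 0.34 0.84]
```

>>> send_rows(
  steps=[
    [[0, 0, 0, 0, 0.75], [0, 0, 0, 0, 0.75], [0, 0, 0, 0, 0.75]],
  ],
)

```text
clock: 7.62
position: [620.0, 139.3, 85.1]
ee_rot: [0.793, -0.609, -0.003, 0.015]
contact_force: [0.2, 0.4, 0.2]
gripper_width: 63.9
```

```bash
python3 - <<'E'
from h import *
to_tool([616,136.5,72])
s,m=st()
im,d=optics.get_image("wrist");P=cloud("wrist",d,s);cv2.imwrite("pics/w7.png",im)
Q=(P-np.array([589,231,150.]))@A.T
hs=(abs(Q[...,2]-11)<6)&(Q[...,0]<-85)&(Q[...,0]>-140)&(abs(Q[...,1])<45);hs[330:]=0
print(hs.sum(),np.percentile(Q[hs],[2,50,98],axis=0).round(1).tolist())
T=(P-s["position"])@m
for sg in (-1,1):
    f=(T[...,1]*sg>28)&(T[...,1]*sg<50)&(abs(T[...,0])<14)&(T[...,2]>-70)&(T[...,2]<5)
    print(np.percentile(T[f],[50,98,100],axis=0).round(1)[:,2])
E
```

```text
t 7.62 pos [620.  139.3  85.1] yaw_y -165.1 zax [-0.022 -0.021 -1.   ] F [0.2 0.4 0.2] w 63.9 j [ 0.48  0.54 -0.13  0.01 -0.93 -0.22]
shift tool cm [0.14 0.43 1.33]
t 7.62 pos [620.  139.3  85.1] yaw_y -165.1 zax [-0.022 -0.021 -1.   ] F [0.2 0.4 0.2] w 63.9 j [ 0.48  0.54 -0.13  0.01 -0.93 -0.22]
6757 [[-129.6, -41.4, 5.8], [-115.8, -6.2, 11.2], [-102.4, 29.0, 15.6]]
[-48.7  -9.7  -4.6]
[-46.9  -9.9   3.4]
```

View pics/w7.png

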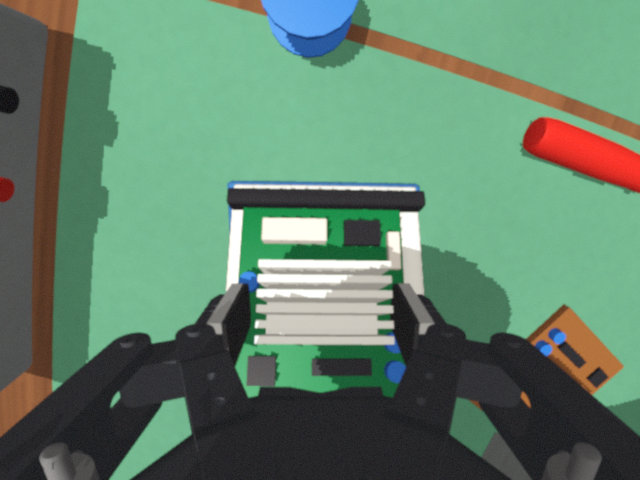

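>>> send_rows(
  steps=[
    [[0.1, 0.3, 1.4, 0, 0.8], [0, 0.05, 0.2, 0, 0.75], [0, 0, 0.1, 0, 0.75]],
  ],
)

```text
clock: 7.92
position: [618.1, 137.6, 69.8]
ee_rot: [0.793, -0.609, -0.001, 0.013]
contact_force: [0.7, -0.1, -0.3]
gripper_width: 64.2
```

```bash
python3 -c "
from h import *
to_tool([616,136.5,72])"
```

```text
t 7.92 pos [618.1 137.6  69.8] yaw_y -165.06 zax [-0.018 -0.019 -1.   ] F [ 0.7 -0.1 -0.3] w 64.2 j [ 0.48  0.56 -0.15  0.01 -0.89 -0.22]
shift tool cm [ 0.05  0.24 -0.22]
```

>>> send_rows(
  steps=[
    [[0, 0.2, 0, 0, 0.65], [0, 0, 0.05, 0, 0.5], [0, 0, 0.05, 0, 0.5], [0, 0, 0, 0, 0.5]],
  ],
)

```text
clock: 8.25
position: [617.2, 137.3, 70.3]
ee_rot: [0.793, -0.609, -0.0, 0.012]
contact_force: [0.9, 0.0, -1.2]
gripper_width: 55.5
```

```bash
python3 -c "
from h import *
to_tool([616,136.5,72])"
```

```text
t 8.25 pos [617.2 137.3  70.3] yaw_y -165.05 zax [-0.016 -0.019 -1.   ] F [ 0.9  0.  -1.2] w 55.5 j [ 0.48  0.55 -0.16  0.01 -0.88 -0.23]
shift tool cm [ 0.04  0.14 -0.16]
```

>>> send_rows(
  steps=[
    [[0.3, 0, -0.8, 0, 0.45], [0.7, 0, -1.5, 0, 0.45], [1.1, 0, -2.2, 0, 0.45], [1.1, 0, -2.2, 0, 0.45], [1.1, 0, -2.2, 0, 0.45], [1.1, 0, -2.2, 0, 0.45]],
  ],
)

```text
clock: 8.75
position: [626.8, 85.1, 177.6]
ee_rot: [0.793, -0.608, -0.008, 0.022]
contact_force: [1.1, 0.0, -3.8]
gripper_width: 55.6
```

```bash
python3 - <<'E'
from h import *
s,m=st()
im,d=optics.get_image("scene");a=im[180:330,280:490]
im2,_=optics.get_image("wrist")
cv2.imwrite("pics/s8.png",np.hstack([cv2.resize(a,(560,400)),cv2.resize(im2,(240,180),interpolation=cv2.INTER_AREA).repeat(1,0) if 0 else cv2.copyMakeBorder(cv2.resize(im2,(240,180)),0,220,0,0,cv2.BORDER_CONSTANT)]))
E
```

```text
t 8.75 pos [626.8  85.1 177.6] yaw_y -164.96 zax [-0.039 -0.025 -0.999] F [ 1.1  0.  -3.8] w 55.6 j [ 0.39  0.46 -0.02  0.01 -1.14 -0.14]
```

View pics/s8.png

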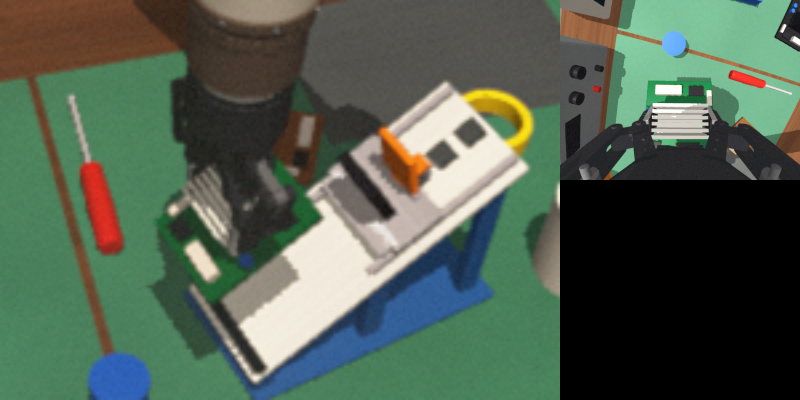

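```bash
python3 - <<'E'
from h import *
for n,(r0,r1,c0,c1) in (("top",(165,260,355,450)),("scene",(270,370,175,275))):
    im=cv2.imread(f"pics/{n}0.png");P=cloud(n,np.load(f"pics/{n}0.npy"));hsv=cv2.cvtColor(im,cv2.COLOR_BGR2HSV)
    t=np.zeros((480,640),bool);t[r0:r1,c0:c1]=1
    b=t&(hsv[...,0]>100)&(hsv[...,0]<125)&(hsv[...,1]>140)
    m=b&(P[...,2]>21)&(P[...,2]<33);print(n,m.sum(),cv2.minAreaRect(P[m][:,:2].astype(np.float32)))
    m=b&(abs(P[...,2]-4)<4);print("floor",cv2.minAreaRect(P[m][:,:2].astype(np.float32)),np.median(P[m][:,2]))
s,m=st();print(m.round(3).tolist())
E
```

```text
top 528 ((587.6986083984375, -218.55682373046875), (176.12660217285156, 156.28712463378906), 5.0539679527282715)
floor ((587.4338989257812, -222.68453979492188), (173.92813110351562, 162.86012268066406), 4.81403923034668) 3.8352921689892057
scene 585 ((590.1904296875, -219.39169311523438), (180.1915283203125, 155.29672241210938), 5.149425506591797)
floor ((580.3148803710938, -221.36175537109375), (196.94967651367188, 152.1835174560547), 5.603199005126953) 2.8159253630307908
t 8.85 pos [630.   84.8 181.6] yaw_y -165.03 zax [-0.029 -0.023 -0.999] F [ 0.4 -0.  -1.7] w 55.5 j [ 0.39  0.45 -0.01  0.01 -1.14 -0.14]
[[0.259, -0.966, -0.029], [-0.966, -0.258, -0.023], [0.015, 0.034, -0.999]]
```

>>> send_rows(
  steps=[
    [[2, 0.8, 0, 0, 0.45], [3.4, 1.4, 0, 0, 0.45], [3.4, 1.4, 0, 0, 0.45], [3.4, 1.4, 0, 0, 0.45], [3.4, 1.4, 0, 0, 0.45], [3.4, 1.4, 0, 0, 0.45], [3.4, 1.4, 0.3, 0, 0.45], [3.4, 1.4, 0.3, 0, 0.45], [2, 0.8, 0, 0.07, 0.45], [1, 0.4, 0, 0.07, 0.45]],
  ],
)

```text
clock: 9.68
position: [581.7, -228.6, 170.5]
ee_rot: [0.749, -0.662, -0.013, 0.021]
contact_force: [-0.2, 0.2, -3.2]
gripper_width: 55.4
```

```bash
python3 - <<'E'
from h import *
to_tool([590.5,-246,90])
E
```

```text
t 9.68 pos [ 581.7 -228.6  170.5] yaw_y -172.93 zax [-0.047 -0.014 -0.999] F [-0.2  0.2 -3.2] w 55.4 j [-0.11  0.45 -0.06  0.02 -1.11  0.22]
shift tool cm [ 1.77 -1.05  8.03]
```

>>> send_rows(
  steps=[
    [[0.5, -0.3, 2, 0, 0.45], [0.5, -0.3, 2, 0, 0.45], [0.4, -0.2, 2, 0, 0.45], [0.3, -0.2, 1.8, 0, 0.45], [0, 0, 0, 0, 0.45], [0, 0, 0, 0, 0.45]],
  ],
)

```text
clock: 10.18
position: [584.3, -248.1, 82.6]
ee_rot: [0.745, -0.666, -0.019, 0.022]
contact_force: [-0.2, -0.7, -2.4]
gripper_width: 55.3
```

```bash
python3 - <<'E'
from h import *
s,m=st();print(m.round(3).tolist())
im,d=optics.get_image("wrist");P=cloud("wrist",d,s);np.save("pics/w9P.npy",P)
im2,d2=optics.get_image("top")
cv2.imwrite("pics/w9.png",np.hstack([cv2.resize(im,(400,300)),cv2.resize(im2[150:270,340:500],(400,300))]))
T=(P-s["position"])@m;hsv=cv2.cvtColor(im,cv2.COLOR_BGR2HSV)
g=(hsv[...,0]>50)&(hsv[...,0]<80)&(hsv[...,1]>120)&(abs(T[...,1])<50)&(abs(T[...,0])<80)&(P[...,2]>30)
c=T[g].mean(0);nn=np.linalg.svd(T[g]-c)[2][2];print("board",g.sum(),c.round(1),"n tool",nn.round(3),"T z at lowest edge",np.percentile(T[g],[1,99],axis=0).round(1).tolist(),"world z",np.percentile(P[g][:,2],[1,99]))
to_tool([590.5,-246,60])
E
```

```text
t 10.18 pos [ 584.3 -248.1   82.6] yaw_y -173.58 zax [-0.057 -0.008 -0.998] F [-0.2 -0.7 -2.4] w 55.3 j [-0.14  0.56 -0.12  0.02 -0.95  0.24]
[[0.112, -0.992, -0.057], [-0.994, -0.112, -0.008], [0.002, 0.058, -0.998]]
board 7849 [ 7.5 -2.7 12.9] n tool [-0.564 -0.03   0.825] T z at lowest edge [[-39.1, -44.1, -71.3], [32.5, 42.2, 29.5]] world z [ 52.78302988 153.4238153 ]
t 10.28 pos [ 584.5 -247.9   83.4] yaw_y -173.57 zax [-0.056 -0.008 -0.998] F [-0.8  1.1 -2.5] w 55.0 j [-0.14  0.55 -0.12  0.02 -0.95  0.24]
shift tool cm [-0.12 -0.74  2.31]
```

View pics/w9.png

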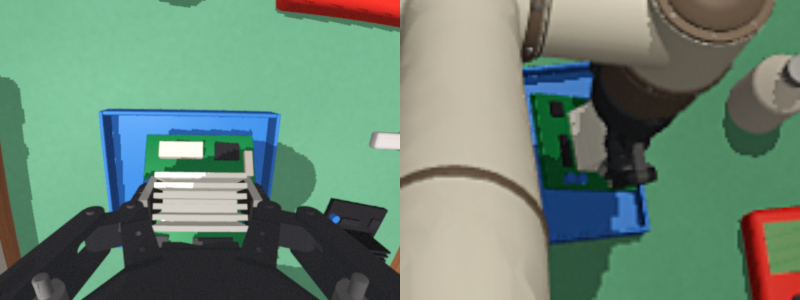

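>>> send_rows(
  steps=[
    [[0, -0.4, 1.3, 0, 0.45], [0, -0.3, 1.2, 0, 0.45], [0, 0, 1, 0, 0.45], [0, 0, 0, 0, 0.45]],
  ],
)

```text
clock: 10.62
position: [592.9, -246.5, 49.0]
ee_rot: [0.746, -0.665, -0.015, 0.019]
contact_force: [-0.3, 0.4, -3.5]
gripper_width: 55.5
```

```bash
python3 - <<'E'
from h import *
to_tool([590.5,-246,40])
E
```

```text
t 10.62 pos [ 592.9 -246.5   49. ] yaw_y -173.47 zax [-0.048 -0.01  -0.999] F [-0.3  0.4 -3.5] w 55.5 j [-0.13  0.6  -0.13  0.02 -0.88  0.24]
shift tool cm [-0.08  0.18  0.91]
```

>>> send_rows(
  steps=[
    [[0, 0.1, 0.5, 0, 0.45], [0, 0, 0.5, 0, 0.45], [0, 0, 0.3, 0, 0.45]],
  ],
)

```text
clock: 10.87
position: [591.8, -246.4, 39.5]
ee_rot: [0.747, -0.664, -0.014, 0.02]
contact_force: [-8.0, 7.0, 23.5]
gripper_width: 55.3
```

>>> send_rows(
  steps=[
    [[-0.52, 0, 0.25, 0, 0.45], [-0.5, 0, 0.3, 0, 0.45]],
  ],
)

```text
clock: 11.03
position: [593.6, -239.1, 39.3]
ee_rot: [0.747, -0.664, -0.009, 0.019]
contact_force: [-1.1, -4.4, 5.8]
gripper_width: 55.3
```

```bash
python3 - <<'E'
from h import *
to_tool([588,-219,17])
E
```

```text
t 11.03 pos [ 593.6 -239.1   39.3] yaw_y -173.25 zax [-0.039 -0.017 -0.999] F [-1.1 -4.4  5.8] w 55.3 j [-0.12  0.6  -0.16  0.03 -0.84  0.22]
shift tool cm [-2.09  0.23  2.21]
```

>>> send_rows(
  steps=[
    [[-0.5, 0, 0.5, 0, 0.45], [-0.48, 0, 0.5, 0, 0.45], [-0.45, 0, 0.5, 0, 0.45]],
  ],
)

```text
clock: 11.28
position: [593.5, -230.3, 34.0]
ee_rot: [0.748, -0.664, -0.003, 0.021]
contact_force: [-4.6, -4.2, 11.1]
gripper_width: 55.1
```

```bash
python3 - <<'E'
from h import *
to_tool([588,-219,17])
E
```

```text
t 11.28 pos [ 593.5 -230.3   34. ] yaw_y -173.24 zax [-0.032 -0.027 -0.999] F [-4.6 -4.2 11.1] w 55.1 j [-0.1   0.6  -0.19  0.04 -0.81  0.19]
shift tool cm [-1.22  0.35  1.69]
```

>>> send_rows(
  steps=[
    [[-0.4, 0, 0.7, 0, 0.45], [-0.35, 0, 0.7, 0, 0.45], [-0.3, 0, 0.7, 0, 0.45]],
  ],
)

```text
clock: 11.53
position: [592.4, -221.9, 24.6]
ee_rot: [0.748, -0.663, 0.001, 0.021]
contact_force: [-7.4, 3.7, 16.4]
gripper_width: 55.4
```

```bash
cat > brd.py <<'E'
from h import *
s,m=st()
im,d=optics.get_image("wrist");P=cloud("wrist",d,s);cv2.imwrite("pics/brd.png",im)
hsv=cv2.cvtColor(im,cv2.COLOR_BGR2HSV)
T=(P-s["position"])@m
g=(hsv[...,0]>55)&(hsv[...,0]<80)&(hsv[...,1]>150)&(abs(T[...,1])<60)&(abs(T[...,0])<90)&(P[...,2]<80)&(P[...,2]>6);g[400:]=0
q=P[g];best=0;rng=np.random.default_rng(0)
for _ in range(300):
    a=q[rng.choice(len(q),3,False)];n=np.cross(a[1]-a[0],a[2]-a[0]);n/=np.linalg.norm(n)+1e-9
    k=abs((q-a[0])@n)<2
    if k.sum()>best: best=k.sum();bk=k
c=q[bk].mean(0);n=np.linalg.svd(q[bk]-c,full_matrices=False)[2][2];n*=np.sign(n[2])
print("board top plane",best,len(q),c.round(1),n.round(3),"tilt",np.arccos(n[2]).round(3),"z range",np.percentile(q[bk][:,2],[1,99]).round(1))
print("rect",cv2.minAreaRect(q[bk][:,:2].astype(np.float32)))
E
python3 brd.py
```

```text
t 11.53 pos [ 592.4 -221.9   24.6] yaw_y -173.18 zax [-0.027 -0.033 -0.999] F [-7.4  3.7 16.4] w 55.4 j [-0.09  0.61 -0.21  0.05 -0.78  0.17]
board top plane 6845 6853 [ 579.7 -239.    18. ] [ 0.044 -0.178  0.983] tilt 0.184 z range [11.6 30. ]
rect ((591.4884033203125, -220.5548858642578), (88.7166519165039, 99.33427429199219), 7.023615837097168)
```

>>> send_rows(
  steps=[
    [[-0.2, 0, 0.7, 0, 0.45], [-0.15, 0, 0.7, 0, 0.45], [-0.1, 0, 0.7, 0, 0.45]],
  ],
)

```text
clock: 11.83
position: [592.2, -216.3, 14.4]
ee_rot: [0.749, -0.662, 0.004, 0.02]
contact_force: [-13.2, 8.2, 29.1]
gripper_width: 55.4
```

```bash
python3 brd.py
```

```text
t 11.83 pos [ 592.2 -216.3   14.4] yaw_y -172.99 zax [-0.021 -0.035 -0.999] F [-13.2   8.2  29.1] w 55.4 j [-0.08  0.62 -0.23  0.05 -0.74  0.16]
board top plane 7954 7966 [ 582.5 -243.1   12.1] [0.017 0.002 1.   ] tilt 0.017 z range [10.5 13.7]
rect ((592.1393432617188, -215.90399169921875), (88.2394790649414, 109.17546844482422), 6.400182723999023)
```

>>> send_rows(
  steps=[
    [[0, 0, 0.1, 0, 0.45], [0, 0, 0.1, 0, 0.45], [0, 0, 0.1, 0, 0.45], [0, 0, 0.1, 0, 0.45]],
  ],
)

```text
clock: 12.22
position: [592.7, -215.4, 14.4]
ee_rot: [0.75, -0.662, 0.005, 0.019]
contact_force: [-4.3, 2.7, 9.7]
gripper_width: 55.3
```

```bash
python3 brd.py
```

```text
t 12.22 pos [ 592.7 -215.4   14.4] yaw_y -172.89 zax [-0.018 -0.036 -0.999] F [-4.3  2.7  9.7] w 55.3 j [-0.07  0.61 -0.23  0.06 -0.74  0.16]
board top plane 7971 7988 [ 583.2 -242.3   11.9] [0.012 0.002 1.   ] tilt 0.012 z range [10.4 13.5]
rect ((592.5128173828125, -214.71908569335938), (88.40573120117188, 109.12601470947266), 7.006570816040039)
```

Flat (0.012 rad) with fingers holding and 10–29 N on the tray. Releasing and retreating.

>>> send_rows(
  steps=[
    [[0, 0, 0, 0, 0.6], [0, 0, 0, 0, 0.8], [0, 0, 0, 0, 1], [0, 0, 0, 0, 1], [0, 0, -1.5, 0, 1], [0, 0, -3, 0, 1], [0, 0, -3.5, 0, 1], [0, 0, -3.5, 0, 1], [0, 0, -3.5, 0, 1], [0, 0, 0, 0, 1]],
  ],
)

```text
clock: 13.1
position: [595.1, -211.0, 164.0]
ee_rot: [0.749, -0.662, 0.002, 0.023]
contact_force: [1.3, -0.7, 0.4]
gripper_width: 85.9
```

```bash
python3 brd.py; python3 - <<'E'
from h import *
im,d=optics.get_image("scene");P=cloud("scene",d);hsv=cv2.cvtColor(im,cv2.COLOR_BGR2HSV)
def tab(im,P):
    hsv=cv2.cvtColor(im,cv2.COLOR_BGR2HSV);Q=(P-np.array([589,231,150.]))@A.T
    b=(abs(Q[...,0])<80)&(abs(Q[...,1])<40)&(hsv[...,0]>5)&(hsv[...,0]<20)&(hsv[...,1]>150)&(hsv[...,2]>100)
    for n in (0,10,24):
        m=b&(abs(Q[...,2]-n)<5);print(n,m.sum(),np.median(Q[m],0).round(1))
tab(im,P)
i0=cv2.imread("pics/scene0.png");tab(i0,cloud("scene",np.load("pics/scene0.npy")))
w=cv2.imread("pics/brd.png")
cv2.imwrite("pics/end.png",np.hstack([cv2.resize(im[190:390,100:500],(480,360)),cv2.resize(w,(320,360))]))
E
```

```text
t 13.1 pos [ 595.1 -211.   164. ] yaw_y -172.93 zax [-0.028 -0.037 -0.999] F [ 1.3 -0.7  0.4] w 85.9 j [-0.07  0.45 -0.08  0.04 -1.07  0.17]
board top plane 3834 3851 [ 586.9 -207.5   11.2] [-0.001  0.002  1.   ] tilt 0.002 z range [ 9.7 12.8]
rect ((592.5316162109375, -214.69532775878906), (87.67213439941406, 107.68267059326172), 6.637176513671875)
0 26 [ 19.3 -12.7   0.4]
10 30 [ 22.  -18.1   9.6]
24 73 [27.7 -7.5 24.6]
0 31 [ -6.3 -14.7   1.1]
10 26 [ -3.9 -16.2  11.4]
24 68 [ 2.1 -9.1 24.8]
```

View pics/end.png

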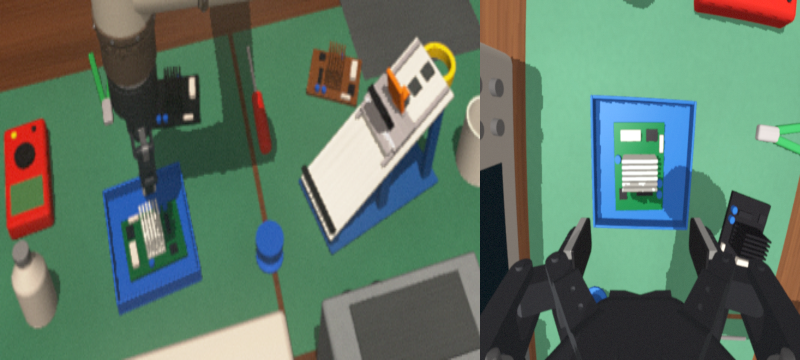

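```bash
python3 -c "
from bench import job
print(job.job_done())"
```

```text
the job is handed in; nothing more can be done
None
```

I moved the jaw up to the next detent, and the board now lies flat in the blue tray. I handed the job in at about 13 s on the robot's clock; no verdict was given.

**Jaw:** The tool could only be turned about its own axis, so I squeezed the tab with the tool vertical rather than tilted 30 degrees. I carried the jaw up the slope until it was about 29.6 mm from its start and let go, and the tab sprang back to the same lean as at the start. It then slipped back a few millimetres. The wrist and scene cameras both put its final shift at about 26 mm.

**Board:** My first grip on the heatsink was too shallow, so I opened and gripped again lower. I lifted the board out and tipped it flat on the tray floor while still holding it, with 10 to 29 N on the tool. It lay within 0.012 rad of level before I let go.

**Last checks:**
- **Board position:** It is level to 0.002 rad on the tray floor, heatsink up, and about 6 mm from the tray's centre.
- **Gripper:** It is open and well clear, with no contact force.
- **Bystanders:** No bystander in the last picture looked disturbed. I checked that only by eye.

**One doubtful point:** The 26 mm shift is less than the 27 mm minimum that the detent's 3 mm play allows, if the jaw started exactly at 0. It is also only just above the 25.5 mm limit. The tab's full spring-back suggests the tooth is seated, so I did not risk pushing the jaw further.

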